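# Find the rocking corner of the balance slab and shim it

## Task

The marble slab under the balance rocks at one of its four corners. Press down firmly on the corners, one after another, until you find the one that gives, push down that corner's orange shim lever until it lies flat, then press the same corner firmly once more for a moment to check that it no longer gives. Leave the other three levers up, do not lift or grip anything, keep the slab and everything on and around it where it is, and finish with the hand clear.

Things in the scene. Friction and masses are not known exactly. Their poses are not given: they have to be found in the camera images.
- slab: White marble slab, 210 (x) x 250 (y) x 18 mm, 2.4 kg, loose and level on four hidden rubber pads, one under each corner, of a dark grey stand. Origin: centre of its underside, 22 mm above the bench; x away from the robot, within 0.2 rad. One pad, a different one each time, is low: pressed with over about 4 N, that corner goes down 3 to 4 mm and stops; released, it comes back. The other three do not give.
- corner_near_left (a point): Point on the slab's top where the corner near the robot, left (-x, +y of the slab) is pressed: 15 mm in from the slab's near or far edge, 17 mm in from its side edge; it moves with the slab. Nothing stands within 30 mm of it.
- corner_near_right (a point): Point on the slab's top where the corner near the robot, right (-x, -y) is pressed: 15 mm in from the slab's near or far edge, 17 mm in from its side edge; it moves with the slab. Nothing stands within 30 mm of it.
- corner_far_left (a point): Point on the slab's top where the corner far from the robot, left (+x, +y) is pressed: 15 mm in from the slab's near or far edge, 17 mm in from its side edge; it moves with the slab. Nothing stands within 30 mm of it.
- corner_far_right (a point): Point on the slab's top where the corner far from the robot, right (+x, -y) is pressed: 15 mm in from the slab's near or far edge, 17 mm in from its side edge; it moves with the slab. Nothing stands within 30 mm of it.
- shim_near_left (a joint): Shim lever that belongs to the corner near the robot, left (-x, +y of the slab), in rad: 0 to 0.08 as it starts (raised, sloping up at about 40 degrees), 0.70 pressed down flat against its stop. It turns stiffly (about 2 N down on the orange tab) and stays where it is left. Flat, its cam, hidden under the slab's edge, fills the gap if that corner is the low one.
- tab_near_left (a point): Middle of the top face of that lever's orange ribbed tab (26 x 26 x 7 mm), which sticks out sideways from under the slab (+y side, raised 27 mm beyond its edge, 30 mm nearer the slab's middle in x than the corner point). Raised, this point is about 40 mm above the bench; pressed flat, about 12 mm above it and 13 mm farther out from the slab.
- shim_near_right (a joint): Shim lever that belongs to the corner near the robot, right (-x, -y), in rad: 0 to 0.08 as it starts (raised, sloping up at about 40 degrees), 0.70 pressed down flat against its stop. It turns stiffly (about 2 N down on the orange tab) and stays where it is left. Flat, its cam, hidden under the slab's edge, fills the gap if that corner is the low one.
- tab_near_right (a point): Middle of the top face of that lever's orange ribbed tab (26 x 26 x 7 mm), which sticks out sideways from under the slab (-y side, raised 27 mm beyond its edge, 30 mm nearer the slab's middle in x than the corner point). Raised, this point is about 40 mm above the bench; pressed flat, about 12 mm above it and 13 mm farther out from the slab.
- shim_far_left (a joint): Shim lever that belongs to the corner far from the robot, left (+x, +y), in rad: 0 to 0.08 as it starts (raised, sloping up at about 40 degrees), 0.70 pressed down flat against its stop. It turns stiffly (about 2 N down on the orange tab) and stays where it is left. Flat, its cam, hidden under the slab's edge, fills the gap if that corner is the low one.
- tab_far_left (a point): Middle of the top face of that lever's orange ribbed tab (26 x 26 x 7 mm), which sticks out sideways from under the slab (+y side, raised 27 mm beyond its edge, 30 mm nearer the slab's middle in x than the corner point). Raised, this point is about 40 mm above the bench; pressed flat, about 12 mm above it and 13 mm farther out from the slab.
- shim_far_right (a joint): Shim lever that belongs to the corner far from the robot, right (+x, -y), in rad: 0 to 0.08 as it starts (raised, sloping up at about 40 degrees), 0.70 pressed down flat against its stop. It turns stiffly (about 2 N down on the orange tab) and stays where it is left. Flat, its cam, hidden under the slab's edge, fills the gap if that corner is the low one.
- tab_far_right (a point): Middle of the top face of that lever's orange ribbed tab (26 x 26 x 7 mm), which sticks out sideways from under the slab (-y side, raised 27 mm beyond its edge, 30 mm nearer the slab's middle in x than the corner point). Raised, this point is about 40 mm above the bench; pressed flat, about 12 mm above it and 13 mm farther out from the slab.
- balance: Compact white laboratory balance, 148 x 120 x 45 mm, standing loose in the middle of the slab. Origin: centre of its underside. Stays where it is.
- level: Round spirit level, diameter 24 mm, 9 mm high, loose on the slab's edge nearest the robot, between the two near corners. Origin: centre of its underside. Stays.
- weight: Steel 100 g knobbed weight, diameter 26 mm, 40 mm high, standing on the stand between the two left-hand levers. Origin: centre of its underside. Stays.
- bottle: Glass bottle with orange cap, diameter 70 mm, 140 mm high, on the bench to the right of the stand. Stays.
- tray: Clear plastic tray, 130 x 190 x 45 mm, on the bench to the left of the stand. Stays.
- rack: Blue tube rack, 85 x 125 x 60 mm, on the bench beyond the stand, left. Stays.
- tipbox: Dark grey pipette-tip box with clear lid, 85 x 125 x 56 mm, on the bench beyond the stand, right. Stays.

How it is judged:
On the way, in this order (a step that is already met when the one before it is completed fails the run):
1. the rocking corner is pressed until it gives (down by 2 mm or more) (contact force between the fingers and slab above 1 N and height (world z) of any of corner_near_left, corner_near_right, corner_far_left, corner_far_right below 0.038 m), for 0.05 s.
2. a shim lever lies flat (value of joint any of shim_near_left, shim_near_right, shim_far_left, shim_far_right above 0.6 rad), for 0.1 s.
3. the rocking corner is pressed again and no corner gives 2 mm: the flat shim carries it (contact force between the fingers and slab above 2.5 N and ((value of joint shim_near_left above 0.6 rad and contact force between shim_near_left and slab above 0.8 N) or (value of joint shim_near_right above 0.6 rad and contact force between shim_near_right and slab above 0.8 N) or (value of joint shim_far_left above 0.6 rad and contact force between shim_far_left and slab above 0.8 N) or (value of joint shim_far_right above 0.6 rad and contact force between shim_far_right and slab above 0.8 N)) and height (world z) of each of corner_near_left, corner_near_right, corner_far_left, corner_far_right above 0.038 m), for 0.1 s.
At the end, for the whole second after the job is handed in: Exactly one shim lever, the one whose cam carried the slab at the second press of its corner, is down flat (over 0.60 of 0.70 rad) and the other three are still up (under 0.20 rad); the slab lies level (within 0.008 rad), still, and within 8 mm of where it was (((value of joint shim_near_left above 0.6 rad and value of joint each of shim_near_right, shim_far_left, shim_far_right below 0.2 rad) or (value of joint shim_near_right above 0.6 rad and value of joint each of shim_near_left, shim_far_left, shim_far_right below 0.2 rad) or (value of joint shim_far_left above 0.6 rad and value of joint each of shim_near_left, shim_near_right, shim_far_right below 0.2 rad) or (value of joint shim_far_right above 0.6 rad and value of joint each of shim_near_left, shim_near_right, shim_far_left below 0.2 rad)) and distance of slab from where it was at the start of the episode below 0.008 m and angle between slab's own z axis and vertical below 0.008 rad and linear speed of slab below 0.01 m/s); the robot touches nothing.
It fails at once if the slab is lifted or pushed out of place (over 12 mm) (distance of slab from where it was at the start of the episode above 0.012 m).
It fails at once if the balance, spirit level or weight is moved or lifted (over 15 mm) (distance of any of balance, level, weight from where it was at the start of the episode above 0.015 m).
It fails at once if something else on the bench is moved or lifted (over 15 mm) (distance of any of bottle, tray, rack, tipbox from where it was at the start of the episode above 0.015 m).
It also fails if it takes over 58 s, if anything falls off the work surface, if the arm or the gripper's body presses on something with over 40 N, if the wrist force passes 120 N, or if a joint passes its speed limit or range.

## Robot

A 6-joint arm with a two-finger parallel gripper is mounted at the origin on the work surface. World frame = base frame: x ahead of the robot, y to its left, z up, the work surface at z = 0. Lengths are in m, angles in rad, forces in N, time in s.
With the tool pointing down it reaches from about 0.35 to 0.925 m from the base axis. Payload 6.4 kg.
Tool frame: the origin (TCP) lies on the centre line of the jaws, within the pads' length; the fingertips stand 11 mm ahead of it and the grasp point (between the pads) lies 8 mm behind it (ctrl.tip_extent is the distance from the TCP to the fingertips, in m); x points along the fingers, y is the direction in which the jaws open and shut, and the axes are right-handed (so a half turn about x gives the same grasp; the last joint's range is limited). The gripper opens to 94 mm and grips with 3 to 60 N. Pads are 16 mm wide; open, the fingers measure 119 mm over their backs; the gripper's body (75 mm by 177 mm) begins 78 mm behind the grasp point.
Start: joints at [1.024, 0.245, 1.558, -0, 1.339, -0.174], TCP at [0.237, 0.605, 0.216] pointing down, gripper open.
Joint ranges: [-3.13, 3.13], [-1.02, 2.26], [0.13, 2.54], [-0.95, 4.09], [0.21, 2.88], [-2.74, 2.74]. Speed limits (rad/s): [2.57, 2.57, 3.14, 3.14, 3.14, 3.14].

## Interface

Orientations are given as a unit quaternion [w, x, y, z].
In Python, from rig import ctrl, vision gives the robot as it stands.
- The arm moves only by the shell command python3 -m inch 'ROWS' [OPENING] [FORCE]. ROWS is JSON, a list of rows, each a list of 2 entries, a list of its own where there are three numbers: the shift along the tool's x, y, z in m, then the turn about the tool's x in degrees. A call has 1 to 20 rows; each row is the pose to reach, as a shift and turn from the pose commanded when the call began, along the tool's axes at that moment; what a row does not reach only later rows make up. A row lasts 1/8 s, in which the tool goes at most 62.5 mm and 10.7 degrees, less where a joint would pass 70% of its speed; a pose out of reach is approached as far as the arm can. A call with a gripper value outside its range is refused whole. OPENING is the finger opening in m, from 0 to 0.094, set as the call begins (- or left out, the last holds). The fingers move at their own pace and stop on an object; FORCE is the grip in N (left out, the last holds). Time passes only in rows, so rows that repeat a pose let the fingers close. It gives the time, the measured TCP pose, the force and the opening at its end, in the units of the state.
- ctrl.read_state(): the state, without advancing time (a new reading comes with each control period).
- vision.snapshot(name): name is "side" or "top" or "wrist"; returns a dict with "color" (480x640x3 uint8, red, green, blue), "camera_matrix" (3x3 intrinsics, pixels), "view" (4x4, takes a point from world to camera coordinates). Camera axes: x right, y down, z forward; pixel columns grow to the right and rows downward; lengths in m; the calibration is good to about 2 mm. A picture is of the moment at which its call begins. There is no depth.
- ctrl.hand_in(): hands the job in, once; it reports no verdict.
The state is a dict: "clock": time; "joint_pos": joint angles; "qd": joint speeds; "effort": joint torques, N m; "tool_pos": TCP position; "tcp_rot": TCP orientation; "ft_force": force on the tool from outside, world axes, zero at the start; "ft_torque": the same for the moment, N m; "gripper_width": opening from 0.0 (shut) to 1.0 (fully open).
Only numpy, scipy, OpenCV 4.12 (cv2) and the standard library are available. Lean on these libraries where they do the work, as an engineer would, in place of code of your own. Each camera call takes 0.05 s, during which the arm holds its last target.

## Working session

There is one attempt and no reset: what is moved stays moved. The work goes in short steps, Python scripts to look and compute and a shell command to move; the robot and the scene stay as the last step left them, time stands still between calls to the robot, and variables do not carry over. Pictures are saved under pics/ and viewed, and the job is handed in when it is done.

```bash
ls; mkdir -p pics; python3 - <<'E'
from rig import ctrl, vision
import cv2,json
print(ctrl.read_state(), ctrl.tip_extent)
for n in ["top","side","wrist"]:
    s=vision.snapshot(n); cv2.imwrite(f"pics/{n}0.png",s["color"][:,:,::-1]); print(n,s["camera_matrix"].round(2).tolist(),s["view"].round(4).tolist())
E
```

```text
pics
{'clock': 0.0, 'joint_pos': array([ 1.02393525e+00,  2.45844479e-01,  1.55898575e+00,  2.81060073e-05,
        1.33872685e+00, -1.74099443e-01]), 'qd': array([ 9.18646854e-04,  5.62208385e-04, -9.26406015e-04,  1.84044636e-05,
        7.02845988e-04, -1.09826417e-03]), 'effort': array([ 4.29886095e-04, -4.15837562e+01, -3.14604092e+01,  6.84831245e-02,
        3.31282464e-02, -1.19753277e-04]), 'tool_pos': array([0.23640356, 0.60486313, 0.21534111]), 'tcp_rot': array([ 0.69460584,  0.13038515,  0.69511389, -0.13167811]), 'ft_force': array([ 1.31817533, -0.51695986,  0.61862558]), 'ft_torque': array([-0.01079431,  0.00358951, -0.00838629]), 'gripper_width': 1.0014937841894536} 0.011
top [[583.37, 0.0, 320.82], [0.0, 583.37, 238.51], [0.0, 0.0, 1.0]] [[0.0021, -0.9998, 0.0196, -0.0067], [-0.9862, -0.0053, -0.1653, 0.5932], [0.1654, -0.019, -0.986, 1.2154], [0.0, 0.0, 0.0, 1.0]]
side [[619.35, 0.0, 315.46], [0.0, 619.35, 242.78], [0.0, 0.0, 1.0]] [[-0.9964, -0.0843, 0.0094, 0.5948], [-0.0677, 0.7238, -0.6866, 0.0894], [0.0511, -0.6848, -0.7269, 1.3342], [0.0, 0.0, 0.0, 1.0]]
wrist [[359.15, 0.0, 326.0], [0.0, 359.15, 237.87], [0.0, 0.0, 1.0]] [[0.3636, 0.9316, -0.0014, -0.6489], [0.9012, -0.3513, 0.2537, -0.0259], [0.2359, -0.0935, -0.9673, 0.3912], [0.0, 0.0, 0.0, 1.0]]
```

View pics/top0.png

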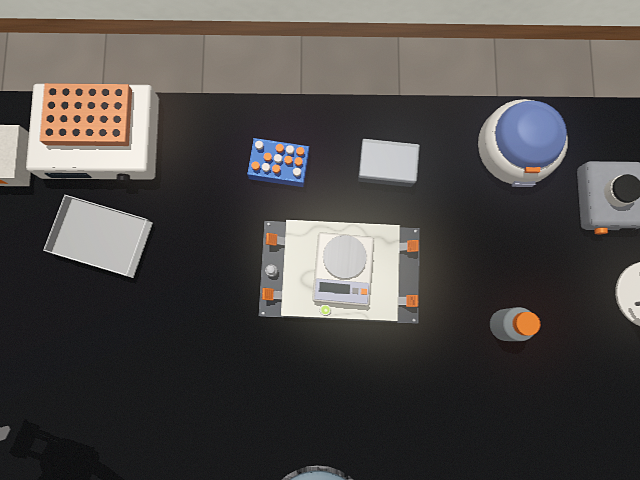

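View pics/side0.png

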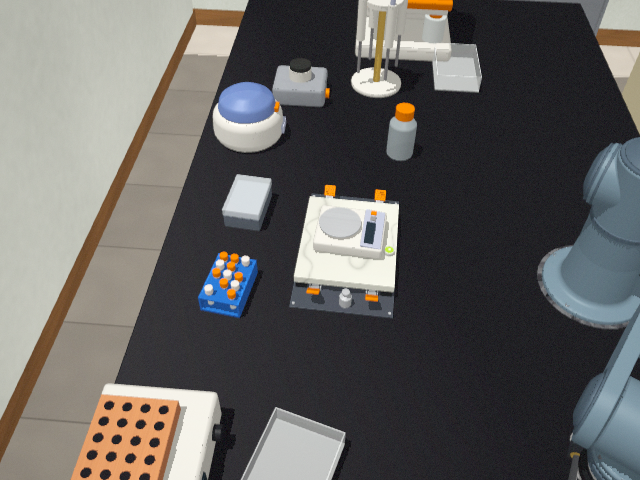

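The top view shows the slab at about (281–401, 220–321), with the four orange tabs at (271,240), (268,294), (413,246) and (412,301). I'll enlarge it to read the corners.

```bash
python3 - <<'E'
import cv2
i=cv2.imread("pics/top0.png")
c=i[205:335,250:430]; cv2.imwrite("pics/top0c.png",cv2.resize(c,None,fx=4.4,fy=4.4,interpolation=cv2.INTER_CUBIC))
E
```

```text
(no output)
```

View pics/top0c.png

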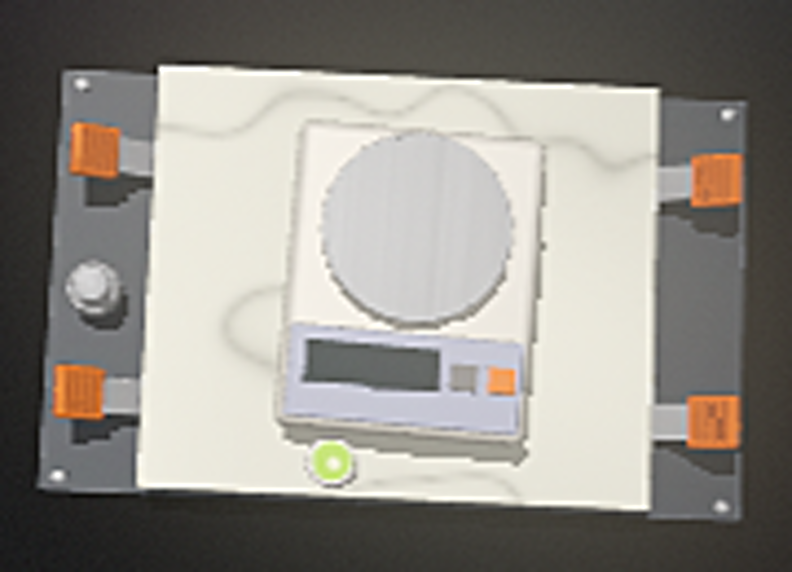

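```bash
cat > h.py <<'E'
import numpy as np
from rig import ctrl, vision
from scipy.spatial.transform import Rotation as R
K=np.array([[583.37,0,320.82],[0,583.37,238.51],[0,0,1]])
def px2w(s,u,v,z):
    V=s["view"];Rm=V[:3,:3];C=-Rm.T@V[:3,3];d=Rm.T@np.linalg.inv(s["camera_matrix"])@[u,v,1.]
    return C+d*(z-C[2])/d[2]
def proj(s,p):
    V=s["view"];c=V[:3,:3]@p+V[:3,3];q=s["camera_matrix"]@c;return q[:2]/q[2]
def rot(st): q=st["tcp_rot"];return R.from_quat([q[1],q[2],q[3],q[0]])
E
python3 - <<'E'
from h import *
s=vision.snapshot("top")
f=lambda a,b:(250+(a+.5)/4.4-.5,205+(b+.5)/4.4-.5)
P={}
for n,a,b,z in [("FL",158,66,.04),("FR",660,89,.04),("NR",651,508,.04),("NL",137,485,.04),
 ("tFL",95,150,.04),("tFR",716,180,.04),("tNR",712,422,.04),("tNL",79,391,.04),("weight",92,278,.035),("level",333,462,.049)]:
    P[n]=px2w(s,*f(a,b),z); print(n,P[n].round(4))
print("bottle cap",px2w(s,526,324,.14),"base-ish",px2w(s,500,325,0.0))
o=np.array([[105,125],[105,-125],[-105,-125],[-105,125]])/1000
w=np.array([P[k][:2] for k in ("FL","FR","NR","NL")])
print(np.linalg.norm(w-np.roll(w,1,0),axis=1))
c=w.mean(0);H=o.T@(w-c);U,S,Vt=np.linalg.svd(H);Rm=(U@Vt).T;yaw=np.arctan2(Rm[1,0],Rm[0,0])
print("c",c,"yaw",yaw,"res",(o@Rm.T+c-w).round(4).tolist())
for n,sx,sy in [("FL",1,1),("FR",1,-1),("NR",-1,-1),("NL",-1,1)]:
    print(n,"corner",(Rm@[sx*.09,sy*.108]+c).round(4),"tabraised",(Rm@[sx*.06,sy*.152]+c).round(4),"tabflat",(Rm@[sx*.06,sy*.165]+c).round(4))
st=ctrl.read_state();print(rot(st).as_matrix().round(3))
E
```

```text
FL [0.6365 0.0729 0.04  ]
FR [ 0.6263 -0.1779  0.04  ]
NR [ 0.4187 -0.1693  0.04  ]
NL [0.4292 0.0805 0.04  ]
tFL [0.5938 0.1035 0.04  ]
tFR [ 0.5804 -0.2049  0.04  ]
tNR [ 0.4605 -0.2001  0.04  ]
tNL [0.4746 0.1094 0.04  ]
weight [0.5306 0.1043 0.035 ]
level [ 0.4401 -0.0143  0.049 ]
bottle cap [ 0.40895104 -0.4086414   0.14      ] base-ish [ 0.40963003 -0.40239906  0.        ]
[0.20745449 0.25099867 0.20768316 0.25007879]
c [ 0.52765266 -0.04847248] yaw -0.040369561982325455 res [[0.0011, -0.0007], [0.0013, 0.0003], [-0.0011, 0.0002], [-0.0014, 0.0001]]
FL corner [0.6219 0.0558] tabraised [0.5937 0.101 ] tabflat [0.5943 0.114 ]
FR corner [ 0.6132 -0.16  ] tabraised [ 0.5815 -0.2028] tabflat [ 0.5809 -0.2158]
NR corner [ 0.4334 -0.1528] tabraised [ 0.4616 -0.1979] tabflat [ 0.461  -0.2109]
NL corner [0.4421 0.0631] tabraised [0.4738 0.1058] tabflat [0.4744 0.1188]
[[-0.001  0.364  0.931]
 [-0.001  0.931 -0.364]
 [-1.    -0.001 -0.   ]]
```

The fit holds: sides come out at 207 x 250 mm, yaw is −0.04 rad, and the tabs match the expected offsets. I'll start with the near left corner, fingers shut and the jaw axis aligned with the slab.

```bash
python3 -m inch '[[[0.03,-0.043,0.039],-6],[[0.03,-0.086,0.078],-12],[[0.03,-0.129,0.117],-19],[[0.03,-0.172,0.156],-19],[[0.03,-0.215,0.194],-19],[[0.03,-0.258,0.233],-19],[[0.03,-0.301,0.272],-19],[[0.03,-0.344,0.311],-19],[[0.05,-0.387,0.35],-19],[[0.08,-0.43,0.389],-19],[[0.115,-0.43,0.389],-19],[[0.115,-0.43,0.389],-19],[[0.115,-0.43,0.389],-19],[[0.115,-0.43,0.389],-19]]' 0 10
cat > st.py <<'E'
from h import *
import sys
st=ctrl.read_state();print(st["clock"].__round__(2),st["tool_pos"].round(4),st["ft_force"].round(2),round(float(st["gripper_width"]),3))
M=rot(st).as_matrix();print(M.round(3).tolist())
if len(sys.argv)>1:
    t=np.array(eval(sys.argv[1]));print("tool shift",(M.T@(t-st["tool_pos"])).round(4))
E
python3 st.py '[.4421,.0631,.06]'
```

```text
clock: 1.95
tool_pos: [0.4434, 0.0638, 0.1031]
tcp_rot: [0.708, 0.014, 0.706, -0.014]
ft_force: [-0.6, -0.4, 0.2]
gripper_width: 0.004
1.95 [0.4434 0.0638 0.1031] [-0.58 -0.35  0.22] 0.004
[[0.003, 0.04, 0.999], [-0.0, 0.999, -0.04], [-1.0, -0.0, 0.003]]
tool shift [ 0.0431 -0.0007 -0.0014]
```

```bash
python3 -m inch '[[[0.02,-0.001,-0.001],0],[[0.04,-0.001,-0.001],0],[[0.047,-0.001,-0.001],0],[[0.047,-0.001,-0.001],0],[[0.047,-0.001,-0.001],0]]'
python3 - <<'E'
from h import *
import cv2
s=vision.snapshot("wrist"); cv2.imwrite("pics/w1.png",s["color"][:,:,::-1])
E
```

```text
clock: 2.58
tool_pos: [0.4422, 0.0623, 0.0555]
tcp_rot: [0.708, 0.014, 0.706, -0.014]
ft_force: [-0.5, -0.6, 0.4]
gripper_width: 0.003
```

View pics/w1.png

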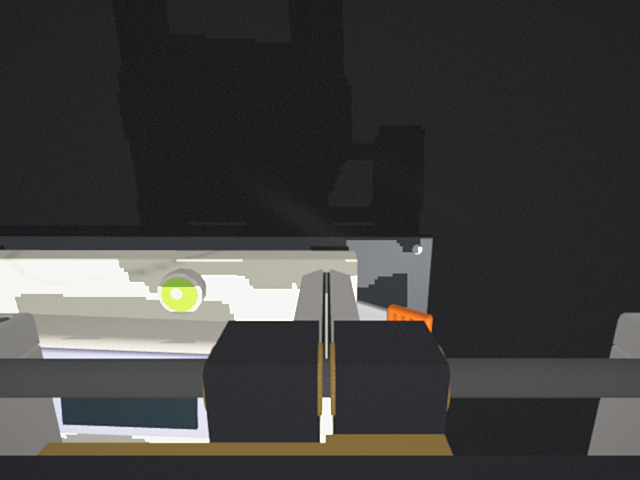

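The wrist view shows the fingertips at (327,272), inside the slab corner at (357,252), with the level clear at (180,293). Now I'll press gently.

```bash
python3 -m inch '[[[0.004,0,0],0],[[0.006,0,0],0],[[0.006,0,0],0]]'; python3 -m inch '[[[0.001,0,0],0],[[0.001,0,0],0]]';python3 -m inch '[[[0.001,0,0],0],[[0.001,0,0],0]]'
```

```text
clock: 3.0
tool_pos: [0.4424, 0.0622, 0.0511]
tcp_rot: [0.707, 0.014, 0.707, -0.014]
ft_force: [-8.7, 0.6, 21.9]
gripper_width: 0.004
clock: 3.25
tool_pos: [0.4424, 0.0622, 0.051]
tcp_rot: [0.707, 0.014, 0.707, -0.014]
ft_force: [-11.3, 1.4, 30.9]
gripper_width: 0.007
clock: 3.5
tool_pos: [0.4425, 0.0622, 0.0509]
tcp_rot: [0.706, 0.014, 0.708, -0.014]
ft_force: [-17.1, 0.3, 38.9]
gripper_width: 0.004
```

No give at 39 N, so it isn't near left. Next is near right.

```bash
python3 -m inch '[[[-0.04,0,0],0],[[-0.04,-0.04,0],0],[[-0.04,-0.1,0],0],[[-0.04,-0.16,0],0],[[-0.04,-0.215,0],0],[[-0.04,-0.215,0],0],[[-0.03,-0.215,0],0],[[-0.012,-0.215,0],0],[[-0.008,-0.215,0],0],[[-0.008,-0.215,0],0]]'; python3 -m inch '[[[0.004,0,0],0],[[0.006,0,0],0],[[0.006,0,0],0]]'; python3 -m inch '[[[0.001,0,0],0],[[0.001,0,0],0]]'
```

```text
clock: 4.75
tool_pos: [0.4323, -0.1514, 0.054]
tcp_rot: [0.707, 0.014, 0.707, -0.014]
ft_force: [0.8, 0.5, 0.4]
gripper_width: 0.005
clock: 5.12
tool_pos: [0.4334, -0.1526, 0.0511]
tcp_rot: [0.707, 0.015, 0.707, -0.014]
ft_force: [-6.5, 5.5, 20.2]
gripper_width: 0.003
clock: 5.38
tool_pos: [0.4335, -0.1526, 0.051]
tcp_rot: [0.707, 0.015, 0.707, -0.014]
ft_force: [-9.9, 7.0, 28.2]
gripper_width: 0.007
```

Near right is firm at 28 N. Next is far right.

```bash
python3 -m inch '[[[-0.04,0,0],0],[[-0.04,0,0.04],0],[[-0.04,0,0.1],0],[[-0.04,0,0.16],0],[[-0.04,0,0.18],0],[[-0.04,0,0.18],0],[[-0.03,0,0.18],0],[[-0.012,0,0.18],0],[[-0.007,0,0.18],0],[[-0.007,0,0.18],0]]'; python3 -m inch '[[[0.004,0,0],0],[[0.006,0,0],0],[[0.006,0,0],0]]'; python3 -m inch '[[[0.001,0,0],0],[[0.001,0,0],0]]'
```

```text
clock: 6.62
tool_pos: [0.6114, -0.1598, 0.0535]
tcp_rot: [0.706, 0.015, 0.708, -0.014]
ft_force: [0.1, 0.1, 0.7]
gripper_width: 0.003
clock: 7.0
tool_pos: [0.6128, -0.1603, 0.049]
tcp_rot: [0.707, 0.014, 0.707, -0.015]
ft_force: [0.9, 0.1, 1.2]
gripper_width: 0.006
clock: 7.25
tool_pos: [0.6129, -0.1603, 0.0481]
tcp_rot: [0.707, 0.014, 0.706, -0.015]
ft_force: [0.5, -1.0, 3.2]
gripper_width: 0.005
```

```bash
python3 -m inch '[[[0.001,0,0],0],[[0.001,0,0],0],[[0.001,0,0],0]]'; python3 -m inch '[[[0.001,0,0],0],[[0.001,0,0],0]]'; python3 -m inch '[[[0.001,0,0],0],[[0.001,0,0],0]]'
```

```text
clock: 7.62
tool_pos: [0.613, -0.1604, 0.048]
tcp_rot: [0.707, 0.014, 0.707, -0.015]
ft_force: [-2.0, -0.7, 8.4]
gripper_width: 0.005
clock: 7.88
tool_pos: [0.613, -0.1604, 0.0478]
tcp_rot: [0.707, 0.014, 0.707, -0.015]
ft_force: [-4.3, 0.5, 13.6]
gripper_width: 0.006
clock: 8.12
tool_pos: [0.6131, -0.1604, 0.0478]
tcp_rot: [0.707, 0.014, 0.707, -0.015]
ft_force: [-7.0, 1.4, 19.5]
gripper_width: 0.005
```

The far right corner gave 3.2 mm (0.0510 → 0.0478) and then stopped, so it is the low one. I'll lift and go over its tab.

```bash
python3 -m inch '[[[-0.03,0,0],0],[[-0.035,-0.025,-0.015],0],[[-0.035,-0.047,-0.03],0],[[-0.035,-0.047,-0.03],0],[[-0.025,-0.047,-0.03],0],[[-0.015,-0.047,-0.03],0],[[-0.015,-0.047,-0.03],0]]'
python3 - <<'E'
from h import *
import cv2
s=vision.snapshot("wrist"); cv2.imwrite("pics/w2.png",s["color"][:,:,::-1])
s=vision.snapshot("top"); cv2.imwrite("pics/t2.png",cv2.resize(s["color"][205:335,250:430,::-1],None,fx=4.4,fy=4.4))
E
python3 st.py '[.581,-.206,.055]'
```

```text
clock: 9.0
tool_pos: [0.5797, -0.2045, 0.0576]
tcp_rot: [0.706, 0.015, 0.708, -0.014]
ft_force: [-0.1, -0.5, 0.0]
gripper_width: 0.004
9.1 [ 0.5805 -0.2052  0.059 ] [0.38 0.29 0.1 ] 0.006
[[-0.001, 0.041, 0.999], [0.0, 0.999, -0.041], [-1.0, 0.0, -0.001]]
tool shift [ 0.004  -0.0008  0.0005]
```

View pics/w2.png

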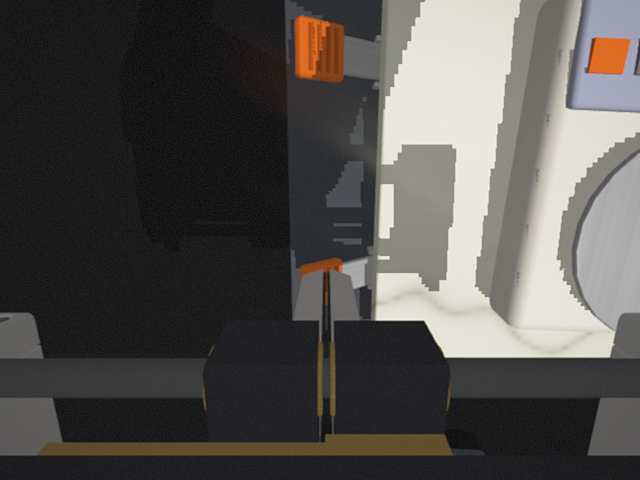

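View pics/t2.png

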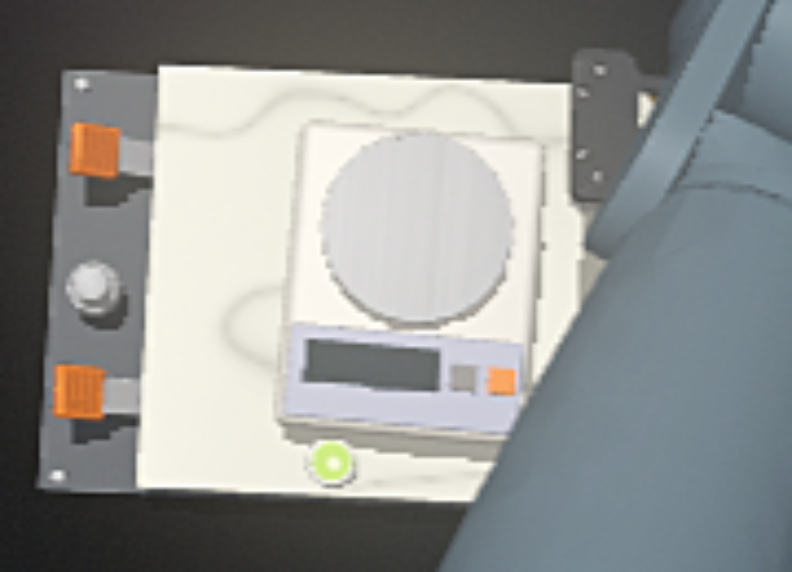

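The fingertips stand over the far right tab (orange at 300–342, row 265), with the slab and the other items unmoved. I'll push along the tab's arc.

```bash
python3 -m inch '[[[0.006,-0.001,0],0],[[0.011,-0.003,0],0],[[0.016,-0.005,0],0],[[0.021,-0.007,0],0],[[0.026,-0.009,0],0],[[0.03,-0.01,0],0],[[0.034,-0.01,0],0],[[0.034,-0.01,0],0]]'; python3 -m inch '[[[0.002,0,0],0],[[0.002,0,0],0]]'; python3 -m inch '[[[0.001,0,0],0],[[0.001,0,0],0]]'
```

```text
clock: 10.1
tool_pos: [0.5795, -0.2152, 0.0247]
tcp_rot: [0.706, 0.015, 0.707, -0.014]
ft_force: [-0.1, -1.0, -0.3]
gripper_width: 0.004
clock: 10.35
tool_pos: [0.5798, -0.2154, 0.0231]
tcp_rot: [0.707, 0.015, 0.707, -0.014]
ft_force: [-0.4, -0.4, 0.0]
gripper_width: 0.004
clock: 10.6
tool_pos: [0.58, -0.2155, 0.0226]
tcp_rot: [0.707, 0.015, 0.707, -0.014]
ft_force: [-1.2, 1.7, 2.9]
gripper_width: 0.007
```

```bash
python3 -m inch '[[[0.001,0,0],0],[[0.001,0,0],0]]'; python3 -m inch '[[[0.001,0,0],0],[[0.001,0,0],0]]'
python3 - <<'E'
from h import *
import cv2
s=vision.snapshot("wrist"); cv2.imwrite("pics/w3.png",s["color"][:,:,::-1])
E
```

```text
clock: 10.85
tool_pos: [0.5801, -0.2155, 0.0225]
tcp_rot: [0.707, 0.015, 0.707, -0.014]
ft_force: [-3.5, 2.0, 9.0]
gripper_width: 0.005
clock: 11.1
tool_pos: [0.5802, -0.2156, 0.0223]
tcp_rot: [0.707, 0.015, 0.707, -0.014]
ft_force: [-5.8, 4.3, 12.8]
gripper_width: 0.003
```

View pics/w3.png

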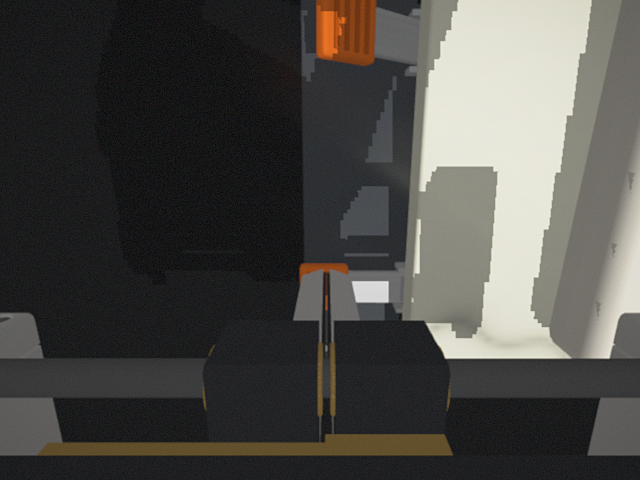

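The tab is flat against its stop: tip height 11 mm at 13 N, and the lever looks horizontal at rows 265–305. Now the second press of the corner.

```bash
python3 -m inch '[[[-0.03,-0.002,0],0],[[-0.06,-0.002,0],0],[[-0.065,0.027,0.015],0],[[-0.065,0.057,0.031],0],[[-0.065,0.057,0.031],0],[[-0.05,0.057,0.031],0],[[-0.038,0.057,0.031],0],[[-0.034,0.057,0.031],0],[[-0.034,0.057,0.031],0]]'; python3 -m inch '[[[0.002,0,0],0],[[0.004,0,0],0],[[0.004,0,0],0]]'; python3 -m inch '[[[0.001,0,0],0],[[0.001,0,0],0]]'
```

```text
clock: 12.28
tool_pos: [0.6129, -0.1603, 0.0537]
tcp_rot: [0.707, 0.015, 0.707, -0.015]
ft_force: [0.1, 0.1, 0.5]
gripper_width: 0.004
clock: 12.65
tool_pos: [0.6137, -0.1602, 0.0509]
tcp_rot: [0.707, 0.014, 0.707, -0.015]
ft_force: [0.3, -1.2, 1.3]
gripper_width: 0.004
clock: 12.9
tool_pos: [0.6138, -0.1602, 0.0506]
tcp_rot: [0.707, 0.014, 0.707, -0.015]
ft_force: [-1.6, 0.6, 5.4]
gripper_width: 0.005
```

```bash
python3 -m inch '[[[0.001,0,0],0],[[0.001,0,0],0],[[0.001,0,0],0]]'; python3 -m inch '[[[0.001,0,0],0],[[0.001,0,0],0],[[0.001,0,0],0],[[0.001,0,0],0]]'
```

```text
clock: 13.28
tool_pos: [0.6138, -0.1603, 0.0504]
tcp_rot: [0.707, 0.014, 0.707, -0.015]
ft_force: [-3.6, 1.7, 9.6]
gripper_width: 0.006
clock: 13.78
tool_pos: [0.6139, -0.1603, 0.0503]
tcp_rot: [0.707, 0.014, 0.707, -0.015]
ft_force: [-5.7, 2.5, 15.0]
gripper_width: 0.008
```

The corner holds at 15 N: height 0.0503, against 0.0478 before the shim. I'll retreat and check.

```bash
python3 -m inch '[[[-0.02,0,0],0],[[-0.06,0,0],0],[[-0.12,0,0],0],[[-0.18,0,0],0],[[-0.2,-0.05,-0.02],0],[[-0.2,-0.11,-0.04],0],[[-0.2,-0.17,-0.06],0],[[-0.2,-0.23,-0.08],0],[[-0.2,-0.29,-0.1],0],[[-0.2,-0.3,-0.1],0],[[-0.2,-0.3,-0.1],0],[[-0.2,-0.3,-0.1],0],[[-0.2,-0.3,-0.1],0]]'
python3 - <<'E'
from h import *
import cv2
s=vision.snapshot("top"); c=s["color"][205:335,250:430,::-1]; cv2.imwrite("pics/t3.png",cv2.resize(c,None,fx=4.4,fy=4.4,interpolation=cv2.INTER_CUBIC))
s=vision.snapshot("side"); cv2.imwrite("pics/s3.png",s["color"][:,:,::-1])
E
```

```text
clock: 15.4
tool_pos: [0.502, -0.4541, 0.2477]
tcp_rot: [0.707, 0.014, 0.707, -0.014]
ft_force: [-0.2, 0.5, -0.2]
gripper_width: 0.005
```

View pics/t3.png

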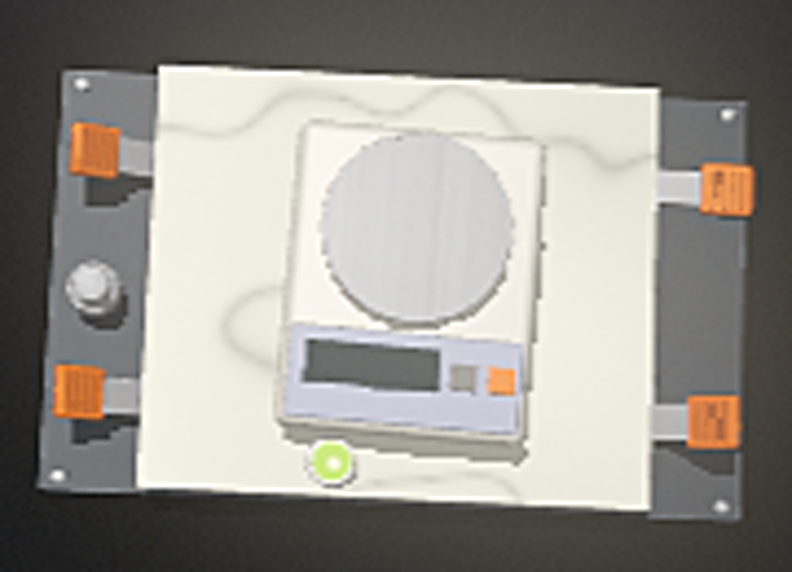

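View pics/s3.png

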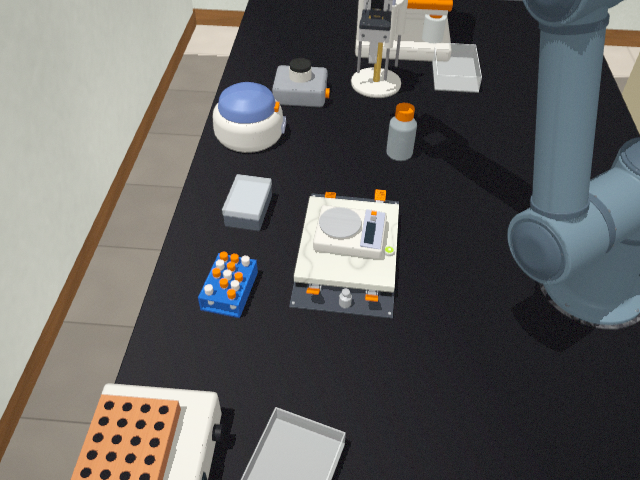

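In the top view the far right tab is flat and farther out (716→727, 180→190 in the crop) and its shadow is gone. The other three tabs, the slab edges, balance, level and weight are at their old pixels, and the hand is clear. Handing in.

```bash
python3 -c "
from rig import ctrl
print(ctrl.hand_in())"
```

```text
the job is handed in; nothing more can be done
None
```

The far right corner was the one that rocked; its shim lever is now down flat, and the corner no longer gives. I handed the job in at about 15.5 s of the 58 s allowed; no verdict is reported.

- **Finding the corner:** Near left (39 N) and near right (28 N) held firm with the tool at 51.0 mm. Far right went down 3.2 mm and then stopped. I did not press far left, because the low corner had already been found.
- **Shim lever:** I pushed the far right lever down to its stop, with the fingertips at about 11 mm height and 13 N.
- **Second press:** I pressed the far right corner again at up to 15 N. It settled at 50.3 mm, about 0.7 mm below the two firm corners, which puts the slab there at about 39.3 mm against the 38 mm limit.
- **Last pictures:** The far right tab is flat and the other three are still up. The slab, balance, level and weight are at their starting pixels in the top view, and the bench items look unmoved in the side view. The hand is clear, with about 0 N on the wrist. None of the checks failed or disagreed.

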